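# Find the full tin by its weight

### The arm

A 6-joint arm with a two-finger parallel gripper is mounted at the origin on a cart in front of the work surface, level with it; the furniture and walls round the work are solid. World frame = base frame: x ahead of the robot, y to its left, z up, the work surface at z = 0. Lengths are in m, angles in rad, forces in N, time in s.
With the tool pointing down it reaches from about 0.425 to 0.925 m from the base axis. Payload 12.5 kg.
Tool frame: the origin (TCP) lies midway between the tips of the shut fingers; the grasp point (between the pads) lies 19 mm behind it; z points along the fingers, y is the line along which they close (so a half turn about z gives the same grasp; the last joint's range is limited). The gripper opens to 85 mm and grips with 20 to 120 N. Pads are 22 mm wide; open, the fingers measure 114 mm over their backs; the gripper's body (76 mm by 85 mm) begins 54 mm behind the grasp point. The pads swing forward as they close: fully open they stand 13 mm farther back than shut.
Start: joints at [1.135, 0.491, 1.559, -0, 1.092, -0.106], TCP at [0.202, 0.591, 0.231] pointing down, gripper open.
Joint ranges: [-3.1, 3.1], [-0.84, 2.19], [0.05, 2.79], [-1.13, 4.28], [0.06, 2.93], [-2.69, 2.69]. Speed limits (rad/s): [2.22, 2.22, 2.79, 3.14, 3.14, 3.14].

### API

Orientations are given as a unit quaternion [x, y, z, w].
In Python, from cell import sense, imaging, job_done gives the robot as it stands.
- The arm moves only by the tool hand_motion, called after "Emit:" as name(argument=value, ...) on one line, values as JSON. Schema: {"type":"object","properties":{"deltas":{"type":"array","items":{"type":"array","items":{"type":"number"},"minItems":7,"maxItems":7},"minItems":1,"maxItems":12},"only":{"type":"string"},"quiet":{"type":"boolean"},"lines":{"type":"string"}},"required":["deltas"],"additionalProperties":false}. deltas is a list of rows, 1 to 12 of them, each of 7 numbers: dx, dy, dz in m, then a rotation vector rx, ry, rz in rad, then the finger opening in m; each row is the pose to reach, as a shift and turn from the pose commanded when the call began, along the tool's axes at that moment; what a row does not reach only later rows make up. A row lasts 1/10 s, in which the tool goes at most 0.05 m and 0.15 rad, less where a joint would pass 70% of its speed; a pose out of reach is approached as far as the arm can. The fingers move at their own pace and stop on an object; the grip force is fixed at half the most. Time passes only in rows, so rows that do not move let the fingers close. The tool returns the time, the measured TCP pose, the force, the opening and the grip force at its end. only (a regular expression) keeps the lines of the reply that match it, lines (a string "A,B") keeps lines A to B, and quiet returns only ok. Input that does not fit is refused with a message, and nothing moves.
- sense(): the state, without advancing time (a new reading comes with each control period).
- imaging.camera(name): name is "scene" or "top"; returns the picture (384x512x3 uint8, red, green, blue); there is no depth.
- imaging.calibration(name): a dict with "camera_matrix" (3x3 intrinsics, pixels), "R" (3x3) and "t" (3): a world point X has camera coordinates R X + t. Camera axes: x right, y down, z forward; pixel columns grow to the right and rows downward; lengths in m; the calibration is good to about 2 mm. A picture is of the moment at which its call begins. calibration takes no time and is no camera call.
- job_done(): hands the job in; it is judged then, once.
The state is a dict: "time_s": time; "qpos": joint angles; "joint_velocities": joint speeds; "effort": joint torques, N m; "eef_pos": TCP position; "tcp_rot": TCP orientation; "ft_force": force on the tool from outside, world axes, zero at the start; "ft_torque": the same for the moment, N m; "opening": finger opening in m; "gripper_force": force on a finger pad.
Only numpy, scipy, OpenCV 4.12 (cv2) and the standard library are available. Lean on these libraries where they do the work, as an engineer would, in place of code of your own. Each camera call takes 0.05 s, during which the arm holds its last target. There are 200 camera calls.

### The job

Three identical closed tins stand on the counter: one is full and clearly the heaviest, which only lifting them can tell. Pack the two lighter tins side by side in the open wooden box, each standing upright on its floor, and finish still holding the heaviest tin upright in the gripper, lifted at least 15 cm above the worktop and touching nothing else. Do not tip any tin over, and leave the sugar pourer, the mug and the mill where they are.

Things in the scene. Friction and masses are not known exactly. Their poses are not given: they have to be found in the camera images.
- tin_a: one of three identical closed bare-metal tins, upright, 60 x 60 x 100 mm, flat sides, fixed lid (dark seam 22 mm below the top). Origin: centre of the underside; z up, x and y square to its sides. One tin weighs 0.5 to 0.7 kg, the other two 0.2 to 0.32 kg; which one changes from start to start and cannot be seen. Contents may shift 2 mm inside
- tin_b: one of three identical closed bare-metal tins, upright, 60 x 60 x 100 mm, flat sides, fixed lid (dark seam 22 mm below the top). Origin: centre of the underside; z up, x and y square to its sides. One tin weighs 0.5 to 0.7 kg, the other two 0.2 to 0.32 kg; which one changes from start to start and cannot be seen. Contents may shift 2 mm inside
- tin_c: one of three identical closed bare-metal tins, upright, 60 x 60 x 100 mm, flat sides, fixed lid (dark seam 22 mm below the top). Origin: centre of the underside; z up, x and y square to its sides. One tin weighs 0.5 to 0.7 kg, the other two 0.2 to 0.32 kg; which one changes from start to start and cannot be seen. Contents may shift 2 mm inside
- caddy: open wooden box, fixed to the counter, 148 (x) x 80 (y) x 55 mm high; inside 136 x 68 mm, walls 6 mm, floor 6 mm thick; it has room for exactly two tins side by side along its x, e.g. centred at x = +34 and -34 mm; packed tins stand out 51 mm above the walls. Origin: centre of the underside, z up, x along its long side
- sugar_pourer: bystander: glass sugar pourer with steel spout, 68 mm across, 150 mm high, origin at the centre of its underside
- mug: bystander: small white mug, 63 x 93 x 50 mm, origin at the centre of its underside
- mill: bystander: small grey and clear mill, 44 mm across, 90 mm high, origin at the centre of its underside

How it is judged:
On the way:
1. the two lighter tins stand packed in the wooden box, let go ((((x of tin_b in the frame of caddy between -0.055 and 0.055 m and y of tin_b in the frame of caddy between -0.02 and 0.02 m and z of tin_b in the frame of caddy below 0.012 m and angle between tin_b's own z axis and vertical below 0.1 rad and linear speed of tin_b below 0.03 m/s and contact force between tin_b and caddy between 1 and 4.2 N and contact force between tin_b and the fingers below 0.3 N) and (x of tin_c in the frame of caddy between -0.055 and 0.055 m and y of tin_c in the frame of caddy between -0.02 and 0.02 m and z of tin_c in the frame of caddy below 0.012 m and angle between tin_c's own z axis and vertical below 0.1 rad and linear speed of tin_c below 0.03 m/s and contact force between tin_c and caddy between 1 and 4.2 N and contact force between tin_c and the fingers below 0.3 N)) or ((x of tin_a in the frame of caddy between -0.055 and 0.055 m and y of tin_a in the frame of caddy between -0.02 and 0.02 m and z of tin_a in the frame of caddy below 0.012 m and angle between tin_a's own z axis and vertical below 0.1 rad and linear speed of tin_a below 0.03 m/s and contact force between tin_a and caddy between 1 and 4.2 N and contact force between tin_a and the fingers below 0.3 N) and (x of tin_c in the frame of caddy between -0.055 and 0.055 m and y of tin_c in the frame of caddy between -0.02 and 0.02 m and z of tin_c in the frame of caddy below 0.012 m and angle between tin_c's own z axis and vertical below 0.1 rad and linear speed of tin_c below 0.03 m/s and contact force between tin_c and caddy between 1 and 4.2 N and contact force between tin_c and the fingers below 0.3 N)) or ((x of tin_a in the frame of caddy between -0.055 and 0.055 m and y of tin_a in the frame of caddy between -0.02 and 0.02 m and z of tin_a in the frame of caddy below 0.012 m and angle between tin_a's own z axis and vertical below 0.1 rad and linear speed of tin_a below 0.03 m/s and contact force between tin_a and caddy between 1 and 4.2 N and contact force between tin_a and the fingers below 0.3 N) and (x of tin_b in the frame of caddy between -0.055 and 0.055 m and y of tin_b in the frame of caddy between -0.02 and 0.02 m and z of tin_b in the frame of caddy below 0.012 m and angle between tin_b's own z axis and vertical below 0.1 rad and linear speed of tin_b below 0.03 m/s and contact force between tin_b and caddy between 1 and 4.2 N and contact force between tin_b and the fingers below 0.3 N)))), for 0.2 s.
At the end, for the whole second after the job is handed in: Two tins stand upright on the box's floor (origin under 12 mm above its underside, within 55 mm in x and 20 mm in y of its middle), still and let go, each pressing it with under 4.2 N; the third is held still in the fingers, upright within 0.3 rad, over 13 cm up, touching nothing else (((height (world z) of tin_a above 0.13 m and angle between tin_a's own z axis and vertical below 0.3 rad and linear speed of tin_a below 0.05 m/s and contact force between tin_a and the fingers above 2 N and contact force between tin_a and caddy below 0.3 N and contact force between tin_a and tin_b below 0.3 N and contact force between tin_a and tin_c below 0.3 N and contact force between tin_a and sugar_pourer below 0.3 N and contact force between tin_a and mug below 0.3 N and contact force between tin_a and mill below 0.3 N and (x of tin_b in the frame of caddy between -0.055 and 0.055 m and y of tin_b in the frame of caddy between -0.02 and 0.02 m and z of tin_b in the frame of caddy below 0.012 m and angle between tin_b's own z axis and vertical below 0.1 rad and linear speed of tin_b below 0.03 m/s and contact force between tin_b and caddy between 1 and 4.2 N and contact force between tin_b and the fingers below 0.3 N) and (x of tin_c in the frame of caddy between -0.055 and 0.055 m and y of tin_c in the frame of caddy between -0.02 and 0.02 m and z of tin_c in the frame of caddy below 0.012 m and angle between tin_c's own z axis and vertical below 0.1 rad and linear speed of tin_c below 0.03 m/s and contact force between tin_c and caddy between 1 and 4.2 N and contact force between tin_c and the fingers below 0.3 N)) or (height (world z) of tin_b above 0.13 m and angle between tin_b's own z axis and vertical below 0.3 rad and linear speed of tin_b below 0.05 m/s and contact force between tin_b and the fingers above 2 N and contact force between tin_b and caddy below 0.3 N and contact force between tin_b and tin_a below 0.3 N and contact force between tin_b and tin_c below 0.3 N and contact force between tin_b and sugar_pourer below 0.3 N and contact force between tin_b and mug below 0.3 N and contact force between tin_b and mill below 0.3 N and (x of tin_a in the frame of caddy between -0.055 and 0.055 m and y of tin_a in the frame of caddy between -0.02 and 0.02 m and z of tin_a in the frame of caddy below 0.012 m and angle between tin_a's own z axis and vertical below 0.1 rad and linear speed of tin_a below 0.03 m/s and contact force between tin_a and caddy between 1 and 4.2 N and contact force between tin_a and the fingers below 0.3 N) and (x of tin_c in the frame of caddy between -0.055 and 0.055 m and y of tin_c in the frame of caddy between -0.02 and 0.02 m and z of tin_c in the frame of caddy below 0.012 m and angle between tin_c's own z axis and vertical below 0.1 rad and linear speed of tin_c below 0.03 m/s and contact force between tin_c and caddy between 1 and 4.2 N and contact force between tin_c and the fingers below 0.3 N)) or (height (world z) of tin_c above 0.13 m and angle between tin_c's own z axis and vertical below 0.3 rad and linear speed of tin_c below 0.05 m/s and contact force between tin_c and the fingers above 2 N and contact force between tin_c and caddy below 0.3 N and contact force between tin_c and tin_a below 0.3 N and contact force between tin_c and tin_b below 0.3 N and contact force between tin_c and sugar_pourer below 0.3 N and contact force between tin_c and mug below 0.3 N and contact force between tin_c and mill below 0.3 N and (x of tin_a in the frame of caddy between -0.055 and 0.055 m and y of tin_a in the frame of caddy between -0.02 and 0.02 m and z of tin_a in the frame of caddy below 0.012 m and angle between tin_a's own z axis and vertical below 0.1 rad and linear speed of tin_a below 0.03 m/s and contact force between tin_a and caddy between 1 and 4.2 N and contact force between tin_a and the fingers below 0.3 N) and (x of tin_b in the frame of caddy between -0.055 and 0.055 m and y of tin_b in the frame of caddy between -0.02 and 0.02 m and z of tin_b in the frame of caddy below 0.012 m and angle between tin_b's own z axis and vertical below 0.1 rad and linear speed of tin_b below 0.03 m/s and contact force between tin_b and caddy between 1 and 4.2 N and contact force between tin_b and the fingers below 0.3 N)))); the arm keeps its last pose, push and grip.
It fails at once if sugar pourer, mug or mill is moved by more than 3 cm (distance of any of sugar_pourer, mug, mill from where it was at the start of the episode above 0.03 m).
It fails at once if a tin is tipped over (more than 0.8 rad) (angle between any of tin_a, tin_b, tin_c's own z axis and vertical above 0.8 rad).
It also fails if it takes over 72 s, if anything falls off the work surface, if the arm or the gripper's body presses on something with over 40 N, if the wrist force passes 120 N, or if a joint passes its speed limit or range.

## Working session

There is one attempt and no reset: what is moved stays moved. The work goes in short steps, Python scripts to look and compute and a tool call to move; the robot and the scene stay as the last step left them, time stands still between calls to the robot, and variables do not carry over. Pictures are saved under pics/ and viewed, at most 10 in all, crops included, and the job is handed in when it is done.

```bash
mkdir -p pics; python3 - <<'E'
from cell import sense, imaging
import cv2
for n in("scene","top"):
    im=imaging.camera(n); cv2.imwrite(f"pics/{n}0.png",cv2.resize(im[:,:,::-1],(800,600),interpolation=cv2.INTER_CUBIC))
    c=imaging.calibration(n); print(n,c)
s=sense();print(s)
E
```

```text
scene {'camera_matrix': array([[353.53561344,   0.        , 259.30582756],
       [  0.        , 353.53561344, 194.85480582],
       [  0.        ,   0.        ,   1.        ]]), 'R': array([[-0.67306316, -0.73955367, -0.00680812],
       [-0.37464237,  0.34886767, -0.85903111],
       [ 0.63767474, -0.57563158, -0.51187812]]), 't': array([0.40851525, 0.23718487, 0.53444238])}
top {'camera_matrix': array([[396.791173  ,   0.        , 257.71310603],
       [  0.        , 396.791173  , 190.15894819],
       [  0.        ,   0.        ,   1.        ]]), 'R': array([[-0.00373185, -0.9999915 ,  0.00175524],
       [-0.99683254,  0.00358061, -0.07944857],
       [ 0.07944161, -0.00204617, -0.99683742]]), 't': array([0.03605736, 0.56192858, 0.92059648])}
{'time_s': 0.1, 'qpos': array([ 1.13538461e+00,  4.91520900e-01,  1.55936768e+00, -2.92200953e-05,
        1.09170284e+00, -1.05613317e-01]), 'joint_velocities': array([ 0.00100899, -0.00251469, -0.00021702, -0.00027503,  0.00045156,
        0.00131444]), 'effort': array([ 2.33966486e-03, -6.19451523e+01, -2.62022674e+01, -1.26122936e-04,
        2.88020005e-03, -2.68631402e-05]), 'eef_pos': array([0.2023202 , 0.59114749, 0.23077992]), 'tcp_rot': array([ 1.64146228e-01,  9.86435891e-01, -4.84689350e-04, -1.20958258e-04]), 'ft_force': array([-0.10499359, -0.02506034, -0.01832535]), 'ft_torque': array([ 0.04009591,  0.02434294, -0.0206112 ]), 'gripper_force': 0.0, 'opening': 0.08559454377416197}
```

View pics/top0.png

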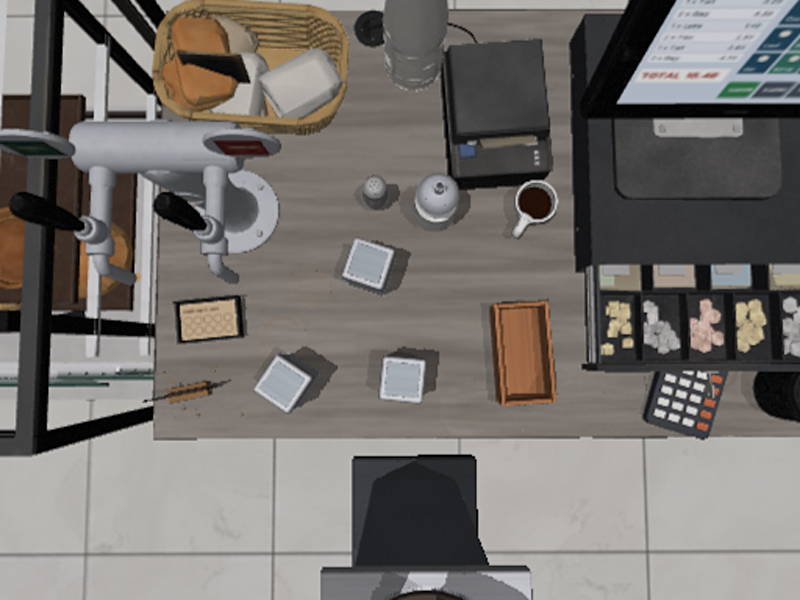

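View pics/scene0.png

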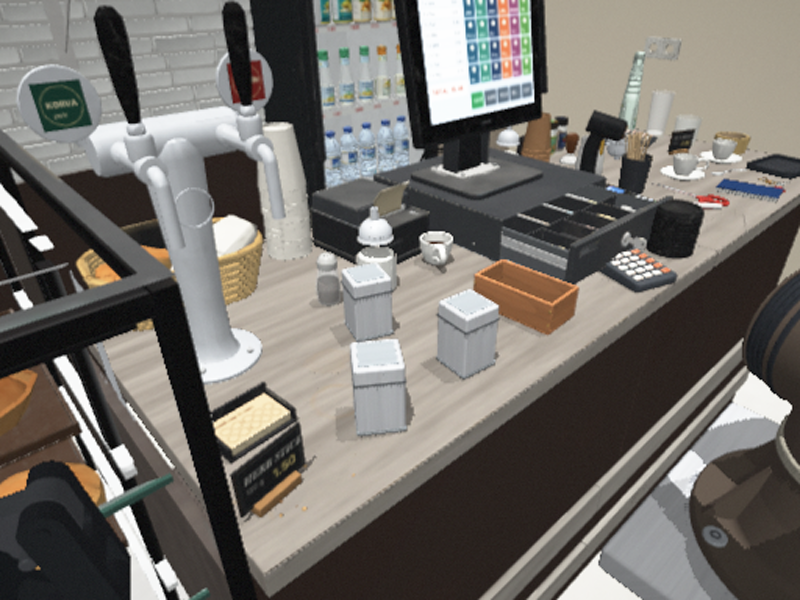

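The top view shows the tins at about (368,264), (284,382) and (403,379) in the 800x600 picture. The box is at (523,352), and the mill, pourer and mug are behind at y≈190. I'll enlarge this area.

```bash
python3 - <<'E'
import cv2
im=cv2.imread("pics/top0.png")
from cell import imaging
im=imaging.camera("top")[:,:,::-1]
cv2.imwrite("pics/crop.png",cv2.resize(im[145:265,160:360],(800,480),interpolation=cv2.INTER_CUBIC))
E
```

```text
(no output)
```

View pics/crop.png

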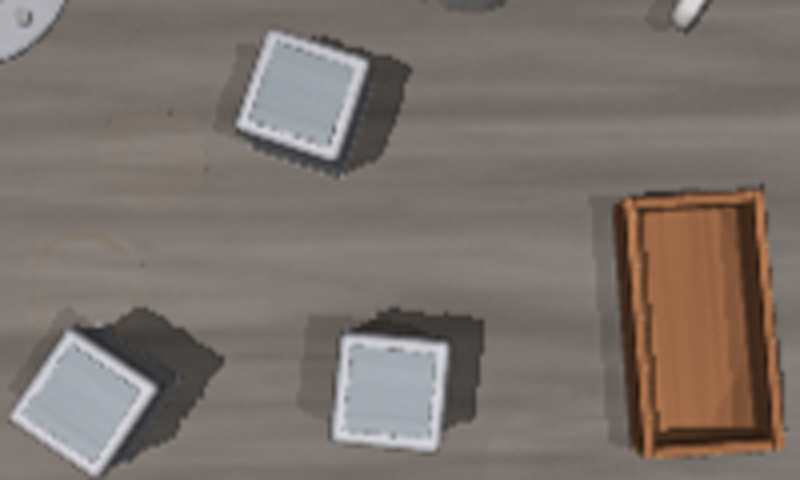

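The tins' lid corners are sharp. In the crop the far tin has (271,31), (369,62), (336,161), (237,129). The left tin has (73,330), (159,384), (98,476), (10,418). The right tin has (341,332), (449,339), (440,451), (331,441). The box rim is (624,199), (763,187), (783,448), (644,457).

```bash
cat > h.py <<'E'
import numpy as np
from cell import sense, imaging
from scipy.spatial.transform import Rotation as Ro
def back(uv,z,n="top"):
    c=imaging.calibration(n);K,R,t=c["camera_matrix"],c["R"],c["t"]
    d=(R.T@np.linalg.inv(K)@np.c_[np.asarray(uv,float),np.ones(len(uv))].T).T
    o=-R.T@t
    return o+d*((z-o[2])/d[:,2])[:,None]
def crop(p,x0=160,y0=145,s=4): return (np.asarray(p,float)+.5)/s-.5+[x0,y0]
def delta(pos,yaw):  # tool down; yaw = dir of tool x in world
    s=sense();R=Ro.from_quat(s["tcp_rot"])
    tgt=Ro.from_matrix(np.array([[np.cos(yaw),np.sin(yaw),0],[np.sin(yaw),-np.cos(yaw),0],[0,0,-1]]))
    return R.inv().apply(np.array(pos)-s["eef_pos"]),(R.inv()*tgt).as_rotvec()
E
python3 - <<'E'
from h import *
np.set_printoptions(precision=4,suppress=True)
for n,p,z in [("far",[(271,31),(369,62),(336,161),(237,129)],.1),("left",[(73,330),(159,384),(98,476),(10,418)],.1),("right",[(341,332),(449,339),(440,451),(331,441)],.1),("box",[(624,199),(763,187),(783,448),(644,457)],.055)]:
    P=back(crop(p),z)[:,:2]; e=np.roll(P,-1,0)-P
    print(n,P.mean(0),np.linalg.norm(e,axis=1),np.degrees(np.arctan2(e[:,1],e[:,0])),np.hypot(*P.mean(0)))
P=back(crop([(478,-62)]),.09);print("pts",back(np.array([[374,183],[437,190],[536,201]])*.64,.08))
R=Ro.from_quat(sense()["tcp_rot"]);print(R.as_matrix())
E
```

```text
far [0.6035 0.0827] [0.0565 0.0574 0.0569 0.0571] [-107.8997  161.5714   71.8255  -18.8409] 0.6091921933041975
left [0.4377 0.2002] [0.0551 0.0587 0.0569 0.0577] [-121.9841  146.5279   56.9335  -35.3105] 0.4813050604372666
right [0.4431 0.0357] [0.0585 0.0602 0.0589 0.0586] [-93.9073 175.0088  84.5878  -5.3319] 0.4445178729103098
box [ 0.4789 -0.1429] [0.0801 0.1484 0.0789 0.1466] [ -85.2676 -176.9015   93.4389    3.5486] 0.49979400793359124
pts [[ 0.7235  0.075   0.08  ]
 [ 0.7128 -0.0162  0.08  ]
 [ 0.6962 -0.1592  0.08  ]]
[[-0.9461  0.3239 -0.0004]
 [ 0.3239  0.9461 -0.0008]
 [ 0.0001 -0.0009 -1.    ]]
```

```bash
cat > d.py <<'E'
import sys
from h import *
np.set_printoptions(precision=4,suppress=True)
*p,y=map(float,sys.argv[1:5]);a,b=delta(p,np.radians(y));print("d",a,"rv",b,"|d|",np.linalg.norm(a))
E
python3 d.py .44 .10 .23 174.8; python3 d.py .443 .0357 .20 174.8
```

```text
d [-0.3839 -0.3877  0.0011] rv [-0.0009 -0.0002 -0.2391] |d| 0.5456439935759976
d [-0.4076 -0.4475  0.0312] rv [-0.0009 -0.0002 -0.2391] |d| 0.6061445510686089
```

Emit:
hand_motion(deltas=[[0,0,0,0,0,0,0.085]])

```text
time_s: 0.25
eef_pos: [0.2023, 0.5912, 0.231]
tcp_rot: [0.164, 0.986, -0.0, -0.0]
ft_force: [-0.8, 0.1, 0.0]
opening: 0.0853
gripper_force: 0.0
```

Emit:
hand_motion(deltas=[[-0.033,-0.033,0,0,0,-0.02,0.085],[-0.066,-0.066,0,0,0,-0.04,0.085],[-0.1,-0.1,0,0,0,-0.06,0.085],[-0.133,-0.133,0,0,0,-0.08,0.085],[-0.166,-0.167,0,0,0,-0.1,0.085],[-0.2,-0.202,0,0,0,-0.12,0.085],[-0.233,-0.235,0,0,0,-0.14,0.085],[-0.266,-0.269,0,0,0,-0.16,0.085],[-0.3,-0.303,0,0,0,-0.18,0.085],[-0.333,-0.336,0,0,0,-0.2,0.085],[-0.36,-0.364,0,0,0,-0.22,0.085],[-0.384,-0.388,0,0,0,-0.239,0.085]])

```text
time_s: 1.45
eef_pos: [0.4406, 0.0979, 0.2314]
tcp_rot: [0.046, 0.999, 0.0, 0.0]
ft_force: [0.3, 1.0, -0.7]
opening: 0.0849
gripper_force: 0.0
```

```bash
python3 d.py .443 .0357 .055 174.8
```

```text
d [-0.0079 -0.0617  0.1764] rv [ 0.0001  0.0004 -0.0003] |d| 0.18707948732085866
```

Emit:
hand_motion(deltas=[[-0.004,-0.03,0,0,0,0,0.085],[-0.008,-0.062,0.03,0,0,0,0.085],[-0.008,-0.062,0.06,0,0,0,0.085],[-0.008,-0.062,0.09,0,0,0,0.085],[-0.008,-0.062,0.09,0,0,0,0.085]])

```text
time_s: 1.95
eef_pos: [0.441, 0.0372, 0.1389]
tcp_rot: [0.046, 0.999, 0.0, -0.003]
ft_force: [-0.6, 0.5, -0.0]
opening: 0.0854
gripper_force: 0.0
```

```bash
python3 d.py .443 .0357 .055 174.8
python3 - <<'E'
from cell import imaging
import cv2,numpy as np
a=imaging.camera("scene")[:,:,::-1];a=a[130:290,200:350]
b=imaging.camera("top")[:,:,::-1][150:270,200:340]
f=lambda i,h:cv2.resize(i,(int(i.shape[1]*h/i.shape[0]),h),interpolation=cv2.INTER_CUBIC)
cv2.imwrite("pics/p1.png",np.hstack([f(a,350),f(b,350)]))
E
```

```text
d [-0.0026 -0.0013  0.0839] rv [-0.0001 -0.0054 -0.0008] |d| 0.08393874585190386
```

View pics/p1.png

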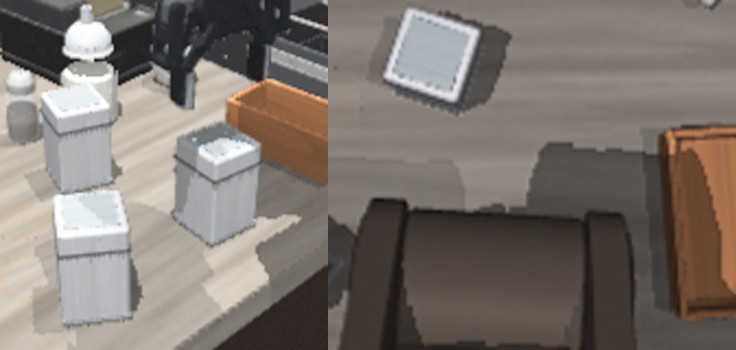

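Both stay clear. In the enlarged view one finger tip is at about (185,105) and the tin lid's centre is at about (217,145). I'll check this against the expected projections.

```bash
python3 - <<'E'
from h import *
c=imaging.calibration("scene");s=350/160
for X in [(.441,.037,.139),(.441,.037+.043,.152),(.441,.037+.057,.152),(.441,.037-.043,.152),(.443,.0357,.1),(.443,.0357,.0)]:
    q=c["camera_matrix"]@(c["R"]@np.array(X)+c["t"]);print(X,(q[:2]/q[2]-[200,130])*s)
E
```

```text
(0.441, 0.037, 0.139) [218.89848023 104.94575359]
(0.441, 0.07999999999999999, 0.152) [187.29768038 107.5553557 ]
(0.441, 0.094, 0.152) [176.26537498 112.6752169 ]
(0.441, -0.005999999999999998, 0.152) [249.80515194  78.54695108]
(0.443, 0.0357, 0.1) [216.14391907 139.55535854]
(0.443, 0.0357, 0.0) [211.25085343 223.12381235]
```

Emit:
hand_motion(deltas=[[-0.001,-0.001,0.03,0,0,0,0.085],[-0.001,-0.001,0.06,0,0,0,0.085],[-0.001,-0.001,0.083,0,0,0,0.085],[-0.001,-0.001,0.083,0,0,0,0.085],[-0.001,-0.001,0.083,0,0,0,0.04],[-0.001,-0.001,0.083,0,0,0,0.04],[-0.001,-0.001,0.083,0,0,0,0.04],[-0.001,-0.001,0.083,0,0,0,0.04],[-0.001,-0.001,0.083,0,0,0,0.04],[-0.001,-0.001,0.083,0,0,0,0.04]])

```text
time_s: 3.05
eef_pos: [0.4442, 0.0362, 0.0602]
tcp_rot: [0.045, 0.999, -0.0, 0.002]
ft_force: [-1.2, -2.2, 6.4]
opening: 0.0596
gripper_force: 63.3
```

```bash
python3 -c "
from cell import sense;s=sense();print(s['ft_force'],s['effort'])"
```

```text
[-1.18625343 -2.16968946  6.35967163] [ 1.06318999e+00 -4.65024340e+01 -1.04238975e+01  2.33064014e-01
 -1.88328135e-01  2.61455658e-02]
```

Emit:
hand_motion(deltas=[[0,0,-0.02,0,0,0,0.04],[0,0,-0.05,0,0,0,0.04],[0,0,-0.08,0,0,0,0.04],[0,0,-0.1,0,0,0,0.04],[0,0,-0.1,0,0,0,0.04],[0,0,-0.1,0,0,0,0.04],[0,0,-0.1,0,0,0,0.04]])

```text
time_s: 3.75
eef_pos: [0.4427, 0.0364, 0.1576]
tcp_rot: [0.045, 0.999, 0.0, -0.001]
ft_force: [-0.4, 0.5, -5.8]
opening: 0.059
gripper_force: 69.0
```

Emit:
hand_motion(deltas=[[0,0,0,0,0,0,0.04],[0,0,0,0,0,0,0.04]])

```text
time_s: 3.95
eef_pos: [0.443, 0.0363, 0.1575]
tcp_rot: [0.045, 0.999, 0.0, -0.001]
ft_force: [-0.8, -0.7, -5.1]
opening: 0.0597
gripper_force: 69.0
```

Emit:
hand_motion(deltas=[[0,0,0,0,0,0,0.04],[0,0,0,0,0,0,0.04]])

```text
time_s: 4.15
eef_pos: [0.4432, 0.0364, 0.158]
tcp_rot: [0.045, 0.999, 0.0, -0.0]
ft_force: [-0.5, -0.6, -6.8]
opening: 0.059
gripper_force: 69.0
```

About 5.9 N, so this is the heavy tin. I'll set it back down here and pack the other two first.

Emit:
hand_motion(deltas=[[0,0,0.03,0,0,0,0.04],[0,0,0.06,0,0,0,0.04],[0,0,0.085,0,0,0,0.04],[0,0,0.092,0,0,0,0.04],[0,0,0.098,0,0,0,0.04],[0,0,0.099,0,0,0,0.04],[0,0,0.099,0,0,0,0.085],[0,0,0.099,0,0,0,0.085],[0,0,0.099,0,0,0,0.085],[0,0,0.099,0,0,0,0.085]])

```text
time_s: 5.15
eef_pos: [0.4436, 0.0364, 0.0597]
tcp_rot: [0.045, 0.999, 0.0, 0.001]
ft_force: [-0.5, -0.6, 0.9]
opening: 0.0854
gripper_force: 0.0
```

Emit:
hand_motion(deltas=[[0,0,-0.03,0,0,0,0.085],[0,0,-0.07,0,0,0,0.085],[0,0,-0.12,0,0,0,0.085],[0,0,-0.16,0,0,0,0.085]])

```text
time_s: 5.55
eef_pos: [0.4432, 0.0364, 0.222]
tcp_rot: [0.045, 0.999, 0.0, 0.001]
ft_force: [0.3, -0.6, -0.4]
opening: 0.0848
gripper_force: 0.0
```

```bash
python3 d.py .6035 .0827 .145 161.7;python3 d.py .6035 .0827 .055 161.7
```

```text
d [-0.1553  0.0607  0.0772] rv [0.0003 0.0014 0.2286] |d| 0.18374732328979893
d [-0.1552  0.0606  0.1672] rv [0.0003 0.0014 0.2286] |d| 0.23603927132604663
```

Emit:
hand_motion(deltas=[[-0.035,0.013,0,0,0,0.05,0.085],[-0.075,0.029,0,0,0,0.11,0.085],[-0.115,0.045,0.02,0,0,0.17,0.085],[-0.145,0.057,0.05,0,0,0.21,0.085],[-0.155,0.061,0.077,0,0,0.229,0.085],[-0.155,0.061,0.077,0,0,0.229,0.085],[-0.155,0.061,0.077,0,0,0.229,0.085]])

```text
time_s: 6.25
eef_pos: [0.6027, 0.083, 0.1426]
tcp_rot: [0.159, 0.987, -0.0, -0.001]
ft_force: [-0.2, 0.3, -0.7]
opening: 0.0849
gripper_force: 0.0
```

```bash
python3 d.py .6035 .0827 .055 161.7
python3 - <<'E'
from cell import imaging
import cv2,numpy as np
a=imaging.camera("scene")[:,:,::-1];a=a[110:290,180:350]
b=imaging.camera("top")[:,:,::-1][120:270,160:340]
f=lambda i,h:cv2.resize(i,(int(i.shape[1]*h/i.shape[0]),h),interpolation=cv2.INTER_CUBIC)
cv2.imwrite("pics/p2.png",np.hstack([f(a,360),f(b,360)]))
E
```

```text
d [-0.001   0.      0.0876] rv [-0.0003 -0.0011  0.0004] |d| 0.08756695051910847
```

View pics/p2.png

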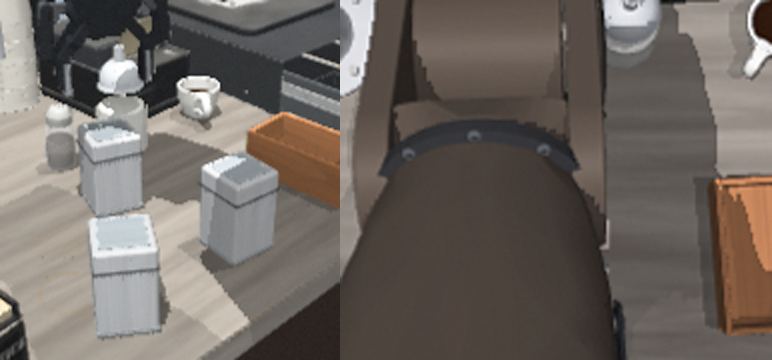

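The fingers straddle the far tin's lid at about (110,135) in the left half, and the heavy tin stands where it was. I'll descend and grip.

Emit:
hand_motion(deltas=[[-0.001,0,0.03,0,0,0,0.085],[-0.001,0,0.06,0,0,0,0.085],[-0.001,0,0.085,0,0,0,0.085],[-0.001,0,0.085,0,0,0,0.085],[-0.001,0,0.085,0,0,0,0.04],[-0.001,0,0.085,0,0,0,0.04],[-0.001,0,0.085,0,0,0,0.04],[-0.001,0,0.085,0,0,0,0.04],[-0.001,0,0.085,0,0,0,0.04]])

```text
time_s: 7.25
eef_pos: [0.6049, 0.0826, 0.0597]
tcp_rot: [0.159, 0.987, 0.0, 0.002]
ft_force: [-3.0, -1.7, 8.3]
opening: 0.0592
gripper_force: 64.8
```

Emit:
hand_motion(deltas=[[0,0,-0.02,0,0,0,0.04],[0,0,-0.06,0,0,0,0.04],[0,0,-0.11,0,0,0,0.04],[0,0,-0.16,0,0,0,0.04],[0,0,-0.19,0,0,0,0.04],[0,0,-0.19,0,0,0,0.04],[0,0,-0.19,0,0,0,0.04],[0,0,-0.19,0,0,0,0.04]])

```text
time_s: 8.05
eef_pos: [0.6034, 0.0827, 0.2463]
tcp_rot: [0.159, 0.987, -0.0, -0.001]
ft_force: [-0.4, 0.8, -2.3]
opening: 0.0594
gripper_force: 66.5
```

Emit:
hand_motion(deltas=[[0,0,0,0,0,0,0.04],[0,0,0,0,0,0,0.04]])

```text
time_s: 8.25
eef_pos: [0.6039, 0.0827, 0.2462]
tcp_rot: [0.159, 0.987, -0.0, -0.001]
ft_force: [-0.4, 0.2, -1.6]
opening: 0.059
gripper_force: 66.5
```

Emit:
hand_motion(deltas=[[0,0,0,0,0,0,0.04]])

```text
time_s: 8.35
eef_pos: [0.604, 0.0827, 0.2466]
tcp_rot: [0.159, 0.987, -0.0, -0.001]
ft_force: [0.3, -0.8, -2.1]
opening: 0.0597
gripper_force: 66.5
```

```bash
python3 - <<'E'
from h import *
b=np.array([.4789,-.1429]);a=np.radians(3.3)
for s in(.034,-.034):print(b+s*np.array([np.cos(a),np.sin(a)]))
E
```

```text
[ 0.51284362 -0.14094282]
[ 0.44495638 -0.14485718]
```

```bash
python3 d.py .5128 -.1409 .20 183.3; python3 d.py .5128 -.1409 .066 183.3
```

```text
d [ 0.0163 -0.2409  0.0467] rv [-0.0001 -0.0012 -0.3774] |d| 0.2459495958761352
d [ 0.0161 -0.2409  0.1807] rv [-0.0001 -0.0012 -0.3774] |d| 0.30153647436252956
```

Emit:
hand_motion(deltas=[[0.002,-0.035,0,0,0,-0.06,0.04],[0.005,-0.08,0,0,0,-0.12,0.04],[0.008,-0.125,0,0,0,-0.19,0.04],[0.011,-0.17,0,0,0,-0.26,0.04],[0.014,-0.21,0,0,0,-0.33,0.04],[0.016,-0.232,0.01,0,0,-0.36,0.04],[0.016,-0.241,0.03,0,0,-0.377,0.04],[0.016,-0.241,0.047,0,0,-0.377,0.04],[0.016,-0.241,0.047,0,0,-0.377,0.04],[0.016,-0.241,0.047,0,0,-0.377,0.04]])

```text
time_s: 9.35
eef_pos: [0.5134, -0.141, 0.2005]
tcp_rot: [-0.029, 1.0, 0.0, -0.0]
ft_force: [0.2, 0.1, -2.2]
opening: 0.0595
gripper_force: 67.1
```

```bash
python3 d.py .5128 -.1409 .066 183.3
python3 - <<'E'
from cell import imaging
import cv2,numpy as np
a=imaging.camera("scene")[:,:,::-1];a=a[110:260,230:390]
b=imaging.camera("top")[:,:,::-1][130:270,240:380]
f=lambda i,h:cv2.resize(i,(int(i.shape[1]*h/i.shape[0]),h),interpolation=cv2.INTER_CUBIC)
cv2.imwrite("pics/p3.png",np.hstack([f(a,380),f(b,380)]))
E
```

```text
d [0.0005 0.0001 0.1345] rv [ 0.0002 -0.0002 -0.0003] |d| 0.13448307685486438
```

View pics/p3.png

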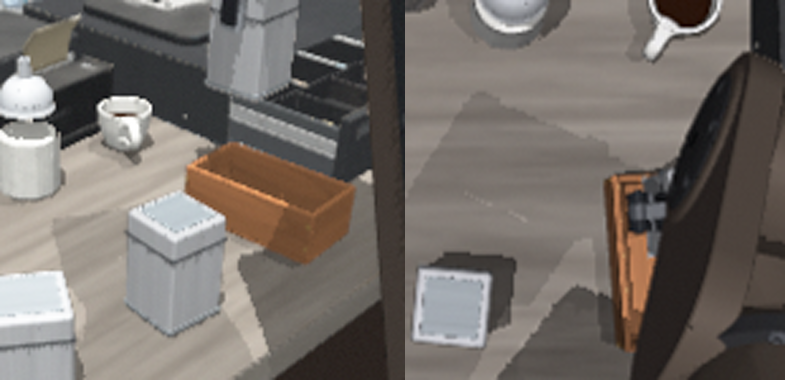

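The tin is held upright above the far end of the box. In the left half the rim corners are at (188,166), (237,143), (354,185) and (310,216). I'll cross-check the box from this camera.

```bash
python3 - <<'E'
from h import *
p=crop([(188,166),(237,143),(354,185),(310,216)],230,110,380/150)
P=back(p,.055,"scene")[:,:2];print(P,P.mean(0));e=np.roll(P,-1,0)-P;print(np.hypot(*e.T),np.degrees(np.arctan2(e[:,1],e[:,0])))
p=crop([(126,212),(178,191),(224,213),(172,240)],230,110,380/150)
P=back(p,.1,"scene")[:,:2];print(P,P.mean(0))
E
```

```text
[[ 0.54732261 -0.10217973]
 [ 0.54688783 -0.18034493]
 [ 0.4098141  -0.19064496]
 [ 0.40431224 -0.10954958]] [ 0.47708419 -0.1456798 ]
[0.07816641 0.13746017 0.0812818  0.14320015] [ -90.31869776 -175.70274022   93.88124583    2.95005416]
[[0.47203092 0.06434323]
 [0.46661498 0.00591796]
 [0.41537337 0.00591303]
 [0.41640888 0.06862613]] [0.44260704 0.03620009]
```

Emit:
hand_motion(deltas=[[0,0,0.03,0,0,0,0.04],[0,0,0.06,0,0,0,0.04],[0,0,0.075,0,0,0,0.04],[0,0,0.09,0,0,0,0.04],[0,0,0.1,0,0,0,0.04]])

```text
time_s: 9.95
eef_pos: [0.5135, -0.1408, 0.1]
tcp_rot: [-0.029, 1.0, -0.0, 0.0]
ft_force: [-0.5, 0.3, -1.6]
opening: 0.0596
gripper_force: 67.4
```

Emit:
hand_motion(deltas=[[0,0,0.01,0,0,0,0.04],[0,0,0.02,0,0,0,0.04],[0,0,0.025,0,0,0,0.04],[0,0,0.025,0,0,0,0.04],[0,0,0.025,0,0,0,0.04]])

```text
time_s: 10.45
eef_pos: [0.5133, -0.1411, 0.0755]
tcp_rot: [-0.029, 1.0, -0.0, 0.0]
ft_force: [-0.2, -1.0, -1.8]
opening: 0.0594
gripper_force: 67.5
```

Emit:
hand_motion(deltas=[[0,0,0.004,0,0,0,0.04],[0,0,0.008,0,0,0,0.04],[0,0,0.009,0,0,0,0.04],[0,0,0.009,0,0,0,0.04]])

```text
time_s: 10.85
eef_pos: [0.5131, -0.141, 0.0661]
tcp_rot: [-0.029, 1.0, 0.0, -0.0]
ft_force: [0.7, -0.1, -2.0]
opening: 0.0593
gripper_force: 67.5
```

Emit:
hand_motion(deltas=[[0,0,0,0,0,0,0.085],[0,0,0,0,0,0,0.085],[0,0,0,0,0,0,0.085],[0,0,0,0,0,0,0.085]])

```text
time_s: 11.25
eef_pos: [0.5133, -0.141, 0.0664]
tcp_rot: [-0.029, 1.0, -0.0, 0.0]
ft_force: [-0.1, -0.1, -0.3]
opening: 0.0851
gripper_force: 0.0
```

Emit:
hand_motion(deltas=[[0,0,-0.03,0,0,0,0.085],[0,0,-0.07,0,0,0,0.085],[0,0,-0.12,0,0,0,0.085],[0,0,-0.16,0,0,0,0.085]])

```text
time_s: 11.65
eef_pos: [0.5132, -0.141, 0.2289]
tcp_rot: [-0.029, 1.0, -0.0, 0.001]
ft_force: [0.2, -0.7, -1.2]
opening: 0.085
gripper_force: 0.0
```

```bash
python3 d.py .4377 .2002 .22 147; python3 d.py .4377 .2002 .055 147
```

```text
d [0.0558 0.345  0.0086] rv [-0.0001  0.0014  0.6332] |d| 0.3495944708040628
d [0.056  0.3451 0.1736] rv [-0.0001  0.0014  0.6332] |d| 0.3903529325866508
```

Emit:
hand_motion(deltas=[[0.005,0.03,0,0,0,0.06,0.085],[0.012,0.075,0,0,0,0.14,0.085],[0.019,0.12,0,0,0,0.22,0.085],[0.026,0.165,0,0,0,0.3,0.085],[0.034,0.21,0,0,0,0.38,0.085],[0.041,0.255,0,0,0,0.46,0.085],[0.048,0.3,0,0,0,0.54,0.085],[0.053,0.33,0.01,0,0,0.6,0.085],[0.056,0.345,0.04,0,0,0.633,0.085],[0.056,0.345,0.08,0,0,0.633,0.085],[0.056,0.345,0.09,0,0,0.633,0.085],[0.056,0.345,0.09,0,0,0.633,0.085]])

```text
time_s: 12.85
eef_pos: [0.4372, 0.1999, 0.1356]
tcp_rot: [0.284, 0.959, -0.001, -0.001]
ft_force: [1.3, 0.1, 0.1]
opening: 0.0853
gripper_force: 0.0
```

```bash
python3 d.py .4377 .2002 .055 147
python3 - <<'E'
from cell import imaging
import cv2,numpy as np
a=imaging.camera("scene")[:,:,::-1];a=a[110:300,190:390]
b=imaging.camera("top")[:,:,::-1][130:270,150:380]
f=lambda i,h:cv2.resize(i,(int(i.shape[1]*h/i.shape[0]),h),interpolation=cv2.INTER_CUBIC)
cv2.imwrite("pics/p4.png",np.hstack([f(a,290),f(b,290)]))
E
```

```text
d [-0.0004  0.0007  0.0806] rv [-0.0021 -0.0019  0.0002] |d| 0.080588283552949
```

View pics/p4.png

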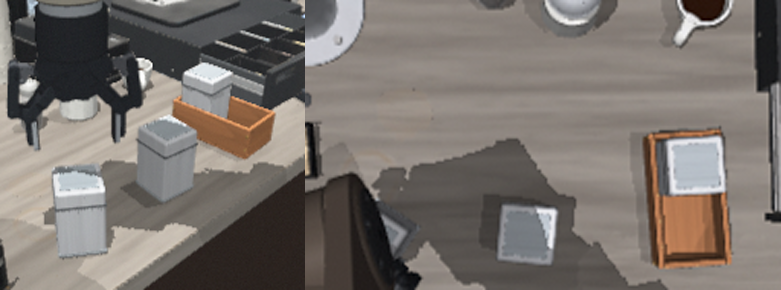

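The first tin stands in the far half of the box, with its lid at about (695,165) in the right half. The open gripper is above the left tin at (78,180). I'll descend and grip.

Emit:
hand_motion(deltas=[[0,0,0.03,0,0,0,0.085],[0,0,0.06,0,0,0,0.085],[0,0,0.078,0,0,0,0.085],[0,0,0.078,0,0,0,0.085],[0,0,0.078,0,0,0,0.04],[0,0,0.078,0,0,0,0.04],[0,0,0.078,0,0,0,0.04],[0,0,0.078,0,0,0,0.04],[0,0,0.078,0,0,0,0.04]])

```text
time_s: 13.85
eef_pos: [0.4384, 0.2003, 0.0601]
tcp_rot: [0.284, 0.959, 0.001, 0.001]
ft_force: [-0.8, -2.3, 7.2]
opening: 0.0592
gripper_force: 63.9
```

Emit:
hand_motion(deltas=[[0,0,-0.02,0,0,0,0.04],[0,0,-0.06,0,0,0,0.04],[0,0,-0.11,0,0,0,0.04],[0,0,-0.16,0,0,0,0.04],[0,0,-0.19,0,0,0,0.04],[0,0,-0.19,0,0,0,0.04],[0,0,-0.19,0,0,0,0.04],[0,0,-0.19,0,0,0,0.04]])

```text
time_s: 14.65
eef_pos: [0.4369, 0.2, 0.2474]
tcp_rot: [0.284, 0.959, -0.0, -0.001]
ft_force: [-0.5, -1.0, -3.1]
opening: 0.0594
gripper_force: 67.0
```

Emit:
hand_motion(deltas=[[0,0,0,0,0,0,0.04],[0,0,0,0,0,0,0.04]])

```text
time_s: 14.85
eef_pos: [0.4373, 0.2001, 0.2473]
tcp_rot: [0.284, 0.959, -0.001, -0.001]
ft_force: [-0.3, 0.1, -2.7]
opening: 0.0597
gripper_force: 67.0
```

```bash
python3 d.py .445 -.1449 .2 183.3
```

```text
d [-0.1944 -0.2851  0.0475] rv [-0.001  -0.0017 -0.6334] |d| 0.34832088975083747
```

```bash
python3 - <<'E'
from cell import imaging
from h import *
import cv2
b=imaging.camera("top")[:,:,::-1][170:260,310:390]
cv2.imwrite("pics/p5.png",cv2.resize(b,None,fx=6,fy=6,interpolation=cv2.INTER_CUBIC))
E
```

```text
(no output)
```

View pics/p5.png

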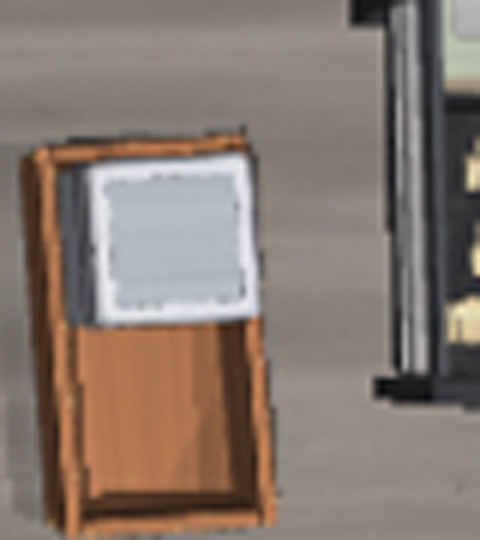

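```bash
python3 - <<'E'
from h import *
T=back(crop([(88,166),(247,154),(261,313),(101,326)],310,170,6),.106)[:,:2]
B=back(crop([(35,150),(245,137),(275,522),(68,533)],310,170,6),.055)[:,:2]
b=B.mean(0);l=(B[0]+B[1]-B[2]-B[3])/2;print(b,np.linalg.norm(l),np.degrees(np.arctan2(l[1],l[0])));u=l/np.linalg.norm(l);v=np.array([-u[1],u[0]])
print(T.mean(0),(T.mean(0)-b)@u,(T.mean(0)-b)@v); print(b-.034*u)
E
```

```text
[ 0.47850458 -0.14293576] 0.1455771400800078 3.606686090448167
[ 0.5128936  -0.14021736] 0.03449190591590045 0.0005497036411350638
[ 0.44457192 -0.14507459]
```

Emit:
hand_motion(deltas=[[-0.015,-0.025,0,0,0,-0.06,0.04],[-0.04,-0.059,0,0,0,-0.13,0.04],[-0.066,-0.096,0,0,0,-0.21,0.04],[-0.092,-0.135,0,0,0,-0.3,0.04],[-0.118,-0.173,0,0,0,-0.38,0.04],[-0.143,-0.21,0,0,0,-0.46,0.04],[-0.168,-0.246,0,0,0,-0.54,0.04],[-0.185,-0.272,0,0,0,-0.6,0.04],[-0.194,-0.285,0.02,0,0,-0.633,0.04],[-0.194,-0.285,0.047,0,0,-0.633,0.04],[-0.194,-0.285,0.047,0,0,-0.633,0.04],[-0.194,-0.285,0.047,0,0,-0.633,0.04]])

```text
time_s: 16.1
eef_pos: [0.4451, -0.1444, 0.2013]
tcp_rot: [-0.029, 1.0, 0.0, -0.001]
ft_force: [0.5, 0.3, -1.9]
opening: 0.0593
gripper_force: 66.9
```

```bash
python3 d.py .445 -.1449 .066 183.3
```

```text
d [ 0.     -0.0006  0.1353] rv [ 0.0008 -0.0011 -0.0005] |d| 0.1353489940788331
```

Emit:
hand_motion(deltas=[[0,0,0.03,0,0,0,0.04],[0,0,0.06,0,0,0,0.04],[0,0,0.075,0,0,0,0.04],[0,0,0.09,0,0,0,0.04],[0,0,0.1,0,0,0,0.04]])

```text
time_s: 16.6
eef_pos: [0.4457, -0.1443, 0.1015]
tcp_rot: [-0.029, 1.0, -0.0, 0.0]
ft_force: [0.9, 0.5, -2.1]
opening: 0.0592
gripper_force: 68.4
```

Emit:
hand_motion(deltas=[[0,0,0.01,0,0,0,0.04],[0,0,0.02,0,0,0,0.04],[0,0,0.026,0,0,0,0.04],[0,0,0.026,0,0,0,0.04],[0,0,0.026,0,0,0,0.04]])

```text
time_s: 17.1
eef_pos: [0.4452, -0.1445, 0.0754]
tcp_rot: [-0.029, 1.0, 0.0, 0.0]
ft_force: [0.0, -0.1, -1.6]
opening: 0.0591
gripper_force: 68.5
```

Emit:
hand_motion(deltas=[[0,0,0.004,0,0,0,0.04],[0,0,0.008,0,0,0,0.04],[0,0,0.009,0,0,0,0.04],[0,0,0.009,0,0,0,0.04]])

```text
time_s: 17.5
eef_pos: [0.445, -0.1445, 0.0663]
tcp_rot: [-0.029, 1.0, 0.0, -0.0]
ft_force: [-0.1, 1.3, -2.5]
opening: 0.0594
gripper_force: 68.6
```

Emit:
hand_motion(deltas=[[0,0,0,0,0,0,0.085],[0,0,0,0,0,0,0.085],[0,0,0,0,0,0,0.085],[0,0,0,0,0,0,0.085]])

```text
time_s: 17.9
eef_pos: [0.4452, -0.1445, 0.0663]
tcp_rot: [-0.029, 1.0, -0.0, 0.0]
ft_force: [0.1, 0.2, -0.4]
opening: 0.0852
gripper_force: 0.0
```

Emit:
hand_motion(deltas=[[0,0,-0.03,0,0,0,0.085],[0,0,-0.07,0,0,0,0.085],[0,0,-0.12,0,0,0,0.085],[0,0,-0.12,0,0,0,0.085]])

```text
time_s: 18.3
eef_pos: [0.4469, -0.1453, 0.1914]
tcp_rot: [-0.029, 1.0, -0.002, 0.004]
ft_force: [0.4, -0.2, -1.1]
opening: 0.085
gripper_force: 0.0
```

```bash
python3 d.py .4436 .0364 .15 174.8; python3 d.py .4436 .0364 .058 174.8
```

```text
d [-0.0068  0.1817  0.0407] rv [-0.0037  0.0081  0.1481] |d| 0.18637299976143953
d [-0.0061  0.1821  0.1327] rv [-0.0037  0.0081  0.1481] |d| 0.22543757998190625
```

Emit:
hand_motion(deltas=[[-0.001,0.04,0,0,0,0.03,0.085],[-0.003,0.085,0,0,0,0.07,0.085],[-0.005,0.13,0,0,0,0.11,0.085],[-0.007,0.165,0.01,0,0,0.14,0.085],[-0.008,0.181,0.035,0,0,0.148,0.085],[-0.008,0.181,0.035,0,0,0.148,0.085],[-0.008,0.181,0.035,0,0,0.148,0.085]])

```text
time_s: 19.0
eef_pos: [0.4426, 0.0366, 0.1511]
tcp_rot: [0.045, 0.999, 0.0, -0.001]
ft_force: [0.3, -0.7, 0.1]
opening: 0.0854
gripper_force: 0.0
```

```bash
python3 d.py .4436 .0364 .058 174.8
python3 - <<'E'
from cell import imaging
import cv2,numpy as np
a=imaging.camera("scene")[:,:,::-1];a=a[110:270,210:390]
b=imaging.camera("top")[:,:,::-1][130:270,220:380]
f=lambda i,h:cv2.resize(i,(int(i.shape[1]*h/i.shape[0]),h),interpolation=cv2.INTER_CUBIC)
cv2.imwrite("pics/p6.png",np.hstack([f(a,340),f(b,340)]))
E
```

```text
d [-0.0011 -0.0001  0.0931] rv [-0.     -0.0012  0.0012] |d| 0.09313251837676349
```

View pics/p6.png

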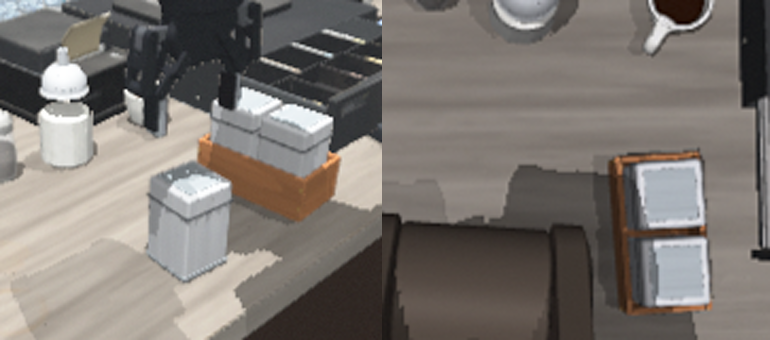

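Both light tins stand upright in the box, with lids at (670,195) and (675,270) in the right half. The open gripper is over the heavy tin. I'll grip it and lift.

Emit:
hand_motion(deltas=[[-0.001,0,0.03,0,0,0,0.085],[-0.001,0,0.06,0,0,0,0.085],[-0.001,0,0.092,0,0,0,0.085],[-0.001,0,0.092,0,0,0,0.085],[-0.001,0,0.092,0,0,0,0.04],[-0.001,0,0.092,0,0,0,0.04],[-0.001,0,0.092,0,0,0,0.04],[-0.001,0,0.092,0,0,0,0.04],[-0.001,0,0.092,0,0,0,0.04]])

```text
time_s: 20.0
eef_pos: [0.4445, 0.0361, 0.061]
tcp_rot: [0.045, 0.999, -0.0, 0.002]
ft_force: [-1.9, -6.6, 7.6]
opening: 0.0594
gripper_force: 65.9
```

Emit:
hand_motion(deltas=[[0,0,-0.02,0,0,0,0.04],[0,0,-0.06,0,0,0,0.04],[0,0,-0.1,0,0,0,0.04],[0,0,-0.14,0,0,0,0.04],[0,0,-0.17,0,0,0,0.04],[0,0,-0.195,0,0,0,0.04],[0,0,-0.2,0,0,0,0.04],[0,0,-0.2,0,0,0,0.04],[0,0,-0.2,0,0,0,0.04],[0,0,-0.2,0,0,0,0.04]])

```text
time_s: 21.0
eef_pos: [0.4432, 0.0366, 0.2581]
tcp_rot: [0.045, 0.999, 0.0, -0.001]
ft_force: [-0.0, 0.4, -6.2]
opening: 0.059
gripper_force: 69.3
```

Emit:
hand_motion(deltas=[[0,0,0,0,0,0,0.04],[0,0,0,0,0,0,0.04],[0,0,0,0,0,0,0.04],[0,0,0,0,0,0,0.04]])

```text
time_s: 21.4
eef_pos: [0.4437, 0.0366, 0.2591]
tcp_rot: [0.045, 0.999, 0.0, -0.0]
ft_force: [0.4, 0.4, -6.6]
opening: 0.0591
gripper_force: 69.3
```

```bash
python3 - <<'E'
from cell import imaging
import cv2,numpy as np
a=imaging.camera("scene")[:,:,::-1];a=a[50:270,190:390]
cv2.imwrite("pics/p7.png",cv2.resize(a,None,fx=2,fy=2))
E
```

```text
(no output)
```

View pics/p7.png

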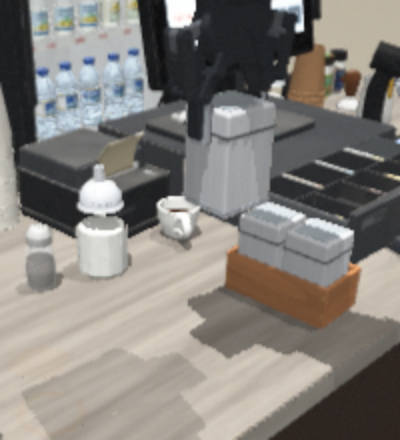

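The heavy tin is held upright about 0.198 m up, at (230,160) in the picture. The other two are packed in the box at (295,245).

```bash
python3 -c "
from cell import job_done;print(job_done())"
```

```text
the job is handed in; nothing more can be done
None
```

The two lighter tins are standing upright in the box, and the heaviest (about 0.6 kg) is held upright about 20 cm above the worktop. I handed the job in at about 21 s of the 72 s allowed; the hand-in call returned no verdict.

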